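# Hang up the ear defenders and hold the bit chest open

## Robot

A 6-joint arm with a two-finger parallel gripper is mounted at the origin on the work surface. World frame = base frame: x ahead of the robot, y to its left, z up, the work surface at z = 0. Lengths are in m, angles in rad, forces in N, time in s.
With the tool pointing down it reaches from about 0.375 to 0.975 m from the base axis. Payload 3.8 kg.
Tool frame: the origin (TCP) lies at the very end of the fingers, on their centre line; the grasp point (between the pads) lies 19 mm behind it; z points along the fingers, y is the line along which they close (so a half turn about z gives the same grasp; the last joint's range is limited). The gripper opens to 88 mm and grips with 3 to 60 N. Pads are 18 mm wide; open, the fingers measure 123 mm over their backs; the gripper's body (75 mm by 187 mm) begins 45 mm behind the grasp point.
Start: joints at [-1.239, 0.264, 1.604, -0, 1.274, -0.037], TCP at [0.243, -0.63, 0.239] pointing down, gripper open.
Joint ranges: [-2.63, 2.63], [-0.94, 2.18], [0.31, 2.57], [-1.31, 4.45], [0, 2.66], [-2.55, 2.55]. Speed limits (rad/s): [2.57, 2.57, 3.14, 3.14, 3.14, 3.14].

## Interface

Orientations are given as a 3x3 rotation matrix whose columns are the frame's x, y, z axes.
In Python, from bench import sensors, optics, finish_job gives the robot as it stands. The module is installed in compiled form; this text tells all that it offers.
- The arm moves only by the tool jog_arm, never from a script. Its argument "increments" is a list of rows, each an object of numbers: "x", "y", "z": the shift along the tool's x, y, z in m; "ax", "ay", "az": the turn, a rotation vector about the tool's x, y, z in rad; "jaw": the finger opening in m, from 0 to 0.0881. A call has 1 to 5 rows; each row is the pose to reach, as a shift and turn from the pose commanded when the call began, along the tool's axes at that moment; what a row does not reach only later rows make up. A row lasts 1/8 s, in which the tool goes at most 62.5 mm and 10.7 degrees, less where a joint would pass 70% of its speed; a pose out of reach is approached as far as the arm can. A call with a gripper value outside its range is refused whole. The fingers move at their own pace and stop on an object; "grip_force" is the grip in N (left out, the last holds). Time passes only in rows, so rows that repeat a pose let the fingers close. It gives the time, the measured TCP pose, the force, the opening and the grip force at its end, in the units of the state.
- sensors.read_state(): the state, without advancing time (a new reading comes with each control period).
- optics.camera(name): name is "side" or "top" or "wrist"; returns a dict with "color" (384x512x3 uint8, red, green, blue), "depth" (384x512 float32, m along the optical axis (not along the pixel's ray), 0 where there is no reading), "K" (3x3 intrinsics, pixels), "origin" and "attitude" of the camera in the world; the wrist camera has in their place "tool_from_camera" (4x4, takes a point from camera to tool coordinates, whose origin is the TCP and whose axes are the flange's). Camera axes: x right, y down, z forward; pixel columns grow to the right and rows downward; lengths in m; the calibration is good to about 2 mm. A picture is of the moment at which its call begins: read the wrist's pose just before it.
- finish_job(): hands the job in; it is judged then, once.
The state is a dict: "t": time; "qpos": joint angles; "dq": joint speeds; "tau": joint torques, N m; "position": TCP position; "tcp_rot": TCP orientation; "ft_force": force on the tool from outside, world axes, zero at the start; "wrist_torque": the same for the moment, N m; "gripper_width": opening from 0.0 (shut) to 1.0 (fully open); "gripper_force": force on a finger pad.
Only numpy, scipy, OpenCV 4.12 (cv2) and the standard library are available. Lean on these libraries where they do the work, as an engineer would, in place of code of your own. Each camera call takes 0.05 s, during which the arm holds its last target. There are 200 camera calls.

## Task

The ear defenders standing on the lid of the drill-bit chest are in the way: hang them on the rail, with the headband across the bar and one cup on each side, while the lid is still shut. Then lift the lid by its handle and hold it open at 60 degrees from closed so that the bits can be got at; it falls shut if let go, so finish while still holding it there. Leave the ox, the round blank and the pencil pot where they are.

Things in the scene. Friction and masses are not known exactly. Their poses are not given: they have to be found in the camera images.
- muffs: Rigid ear defenders (220 g) standing on the lid on their two yellow cups: 60 mm deep (own x), 150 wide (own y), 158 tall. Origin: centre of the underside, z up. Cups 82 mm tall at own +y and -y, 70 mm apart inside, joined by a red headband arch. Either way round will do. Hung, the crown pad's underside rests on the bar, bar along own x, between the cups, feet 22 mm above the table.
- muffs_crown (a point): Centre of the top of the headband's crown, a flat grey pad, 34 mm wide along the ear defenders' x, 50 mm long along their y, 18 mm thick: flat top 158 mm and flat underside 140 mm above their origin. The place to grip.
- rail: Steel hanging rail, fixed to the table: a round bar 14 mm in diameter, 260 mm long along own y, its axis 155 mm above the table, on two upright posts at its ends (feet 70 mm in diameter). Nothing stands above the bar. Origin on the table below the bar's middle.
- rail_mid (a point): Middle of the bar, on its axis (155 mm above the table); bar along own y.
- chest: Grey-green drill-bit chest, fixed to the table: 180 mm deep (own x), 240 mm wide (own y), 100 mm high, with a 6 mm thick lid on top (lid's upper face 106.5 mm above the table). Origin: centre of the underside; its front, with the lid's handle, faces own -x (towards the robot).
- lid (a joint): Lid angle in rad: 0 shut, growing as it opens, stop at 1.4; 60 degrees is 1.047. The lid (about 0.5 kg) is hinged along the chest's far upper edge (its +x side); it has no stay and falls shut from any angle.
- lid_handle (a point): Middle of the lid's handle: a round steel bar, diameter 10 mm, length 100 mm, parallel to the hinge (chest's y), on two side arms 50 mm in front of the lid's front edge, in the lid's plane; free space between bar and lid and beneath. 103.5 mm above the table when shut; moves with the lid on an arc of 230 mm radius about lid_hinge.
- lid_hinge (a point): Middle of the hinge line, 103.5 mm above the table; the hinge runs along the chest's y.
- disc: Bystander: round light-wood blank, 110 mm in diameter, 28 mm high. Origin: centre of the underside.
- ox: Bystander: small cut-out wooden ox, 18 x 65 x 54 mm. Origin: centre of the underside.
- pot: Bystander: white pencil pot, 76 mm in diameter, 100 mm high, with pencils up to 155 mm. Origin: centre of the underside.
Things that resemble listed ones, but are neither listed nor needed, are in the scene too. Leave any blue or pink look-alike of the muffs alone.

How it is judged:
On the way:
1. the ear defenders hang on the rail's bar by the crown pad, a cup on each side, let go and still, with the lid still shut (contact force between muffs and rail above 0.6 N and contact force between the fingers and muffs below 0.05 N and angle between muffs's own z axis and vertical below 0.3 rad and linear speed of muffs below 0.05 m/s and x of muffs_crown in the frame of rail_mid between -0.025 and 0.025 m and y of muffs_crown in the frame of rail_mid between -0.12 and 0.12 m and z of muffs_crown in the frame of rail_mid between 0.015 and 0.035 m and value of joint lid below 0.1 rad), for 0.2 s.
At the end, for the whole second after the job is handed in: The fingers hold the lid still at 60 degrees (within 7 degrees) from shut, carried by the robot alone, while the ear defenders still hang untouched and upright (within 17 degrees) on the bar by the crown pad; crown centre within 25 mm of the bar crosswise and within 120 mm of its middle lengthwise (contact force between muffs and rail above 0.6 N and contact force between the fingers and muffs below 0.05 N and angle between muffs's own z axis and vertical below 0.3 rad and linear speed of muffs below 0.05 m/s and x of muffs_crown in the frame of rail_mid between -0.025 and 0.025 m and y of muffs_crown in the frame of rail_mid between -0.12 and 0.12 m and z of muffs_crown in the frame of rail_mid between 0.015 and 0.035 m and value of joint lid between 0.925 and 1.169 rad and velocity of joint lid between -0.1 and 0.1 rad/s and contact force between the fingers and chest above 0.2 N); the arm keeps its last pose, push and grip.
It fails at once if the round wooden blank is moved by more than 30 mm (distance of disc from where it was at the start of the episode above 0.03 m).
It fails at once if the wooden ox is moved by more than 30 mm (distance of ox from where it was at the start of the episode above 0.03 m).
It fails at once if the pencil pot is moved by more than 30 mm (distance of pot from where it was at the start of the episode above 0.03 m).
It also fails if it takes over 64 s, if anything falls off the work surface, if the arm or the gripper's body presses on something with over 40 N, if the wrist force passes 120 N, or if a joint passes its speed limit or range.

## Working session

There is one attempt and no reset: what is moved stays moved. The work goes in short steps, Python scripts to look and compute and a tool call to move; the robot and the scene stay as the last step left them, time stands still between calls to the robot, and variables do not carry over. Pictures are saved under pics/ and viewed, at most 10 in all, crops included, and the job is handed in when it is done.

Besides the shell and the picture viewer there is one more tool, called after ">>>" by a JSON object that holds its "name" and its "arguments". jog_arm: Moves the arm, as the interface text tells. Its arguments: {"type":"object","properties":{"increments":{"type":"array","items":{"type":"object","properties":{"x":{"type":"number"},"y":{"type":"number"},"z":{"type":"number"},"ax":{"type":"number"},"ay":{"type":"number"},"az":{"type":"number"},"jaw":{"type":"number"}}}},"grip_force":{"type":"number"}},"required":["increments"]}

```bash
mkdir -p pics
cat > h.py <<'E'
import numpy as np, cv2
from bench import sensors, optics
def cloud(name):
    s=sensors.read_state(); c=optics.camera(name)
    K=np.array(c["K"]); d=c["depth"]; v,u=np.mgrid[:d.shape[0],:d.shape[1]]
    P=np.stack([(u-K[0,2])/K[0,0]*d,(v-K[1,2])/K[1,1]*d,d],-1)
    if name=="wrist":
        T=np.array(c["tool_from_camera"]); P=P@T[:3,:3].T+T[:3,3]
        P=P@np.array(s["tcp_rot"]).T+np.array(s["position"])
    else: P=P@np.array(c["attitude"]).T+np.array(c["origin"])
    P[d==0]=np.nan
    return c["color"],P
E
python3 - <<'E'
from h import *
for n in("side","top"):
    c,P=cloud(n); np.savez(n+".npz",c=c,P=P)
    cv2.imwrite(f"pics/{n}.png",cv2.resize(c[...,::-1],(768,576)))
print(sensors.read_state())
E
```

```text
{'t': 0.1, 'qpos': array([-1.23890309e+00,  2.64673239e-01,  1.60521060e+00,  4.74754744e-06,
        1.27371337e+00, -3.68876465e-02]), 'dq': array([ 0.00127529, -0.00233375, -0.00170168,  0.00021965, -0.00074363,
        0.00049984]), 'tau': array([ 3.13436221e-04, -5.03621471e+01, -3.58070755e+01,  7.31300935e-02,
        2.33748072e-02, -5.95257961e-05]), 'position': array([ 0.24312359, -0.62901475,  0.23753009]), 'tcp_rot': array([[ 9.32768033e-01,  3.60476596e-01, -6.48859218e-04],
       [ 3.60477171e-01, -9.32766108e-01,  1.89663940e-03],
       [ 7.84602269e-05, -2.00302353e-03, -9.99997991e-01]]), 'ft_force': array([-0.23847832,  0.00374802,  0.50000163]), 'wrist_torque': array([ 0.02382115,  0.04773551, -0.01716998]), 'gripper_force': 0.0, 'gripper_width': 1.0013528536122904}
```

View pics/side.png

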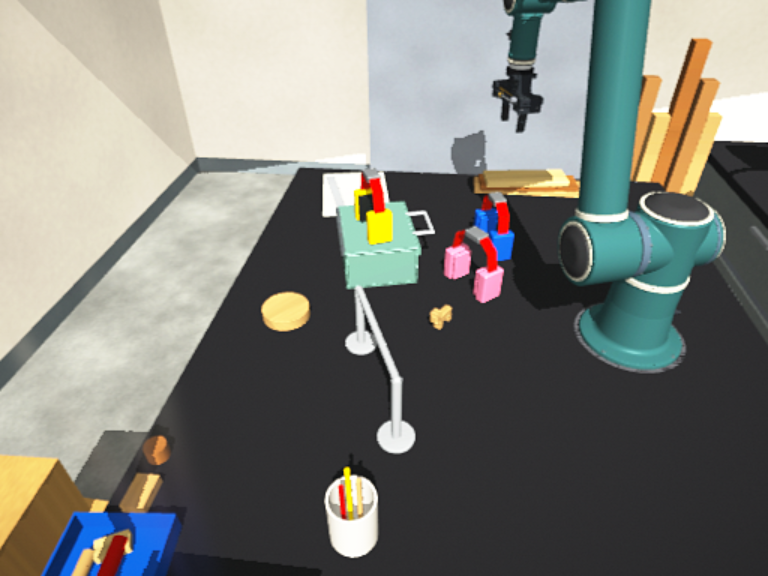

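View pics/top.png

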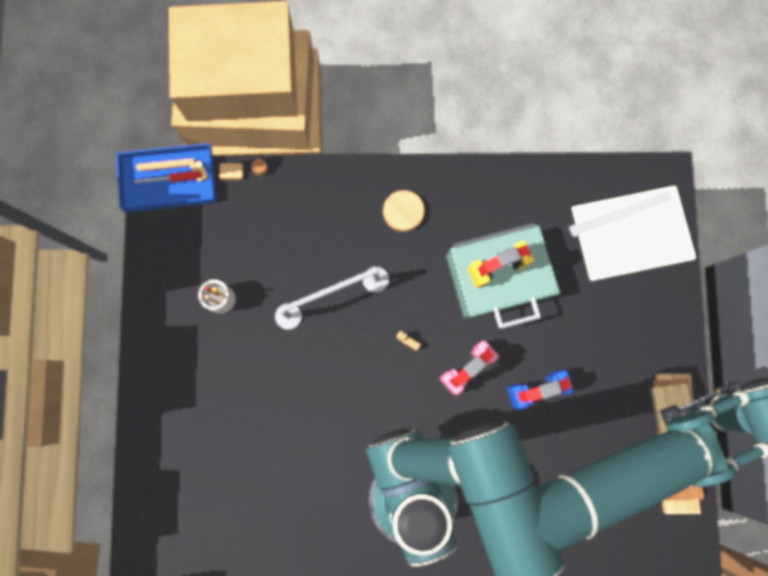

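The side view shows the yellow muffs on the green chest at (375,205), with the rail from (360,290) to (397,380). In the top view there are three candidates for the muffs: yellow on the lid at (500,262), pink at (470,367) and blue at (541,390). I choose the yellow ones. The rail runs (288,316)–(376,279), and the lid handle is at (518,320).

Run:
```python
from h import *
np.set_printoptions(precision=4,suppress=True)
z=np.load("top.npz");c,P=z["c"],z["P"]
hsv=cv2.cvtColor(c,cv2.COLOR_RGB2HSV);H,S,V=[hsv[...,i].astype(int) for i in range(3)]
v,u=np.mgrid[:384,:512]; X,Y,Z=P[...,0],P[...,1],P[...,2]
box=lambda a,b,cc,d:(u>a/1.5)&(u<b/1.5)&(v>cc/1.5)&(v<d/1.5)
def rep(n,m):
    p=P[m]; q=p[:,:2]; mu,sz,a=cv2.minAreaRect(q.astype(np.float32)); w,e=np.linalg.eigh(np.cov(q.T))
    print(n,len(p),"mean",p.mean(0),"rect",np.array(mu),np.array(sz),"axis",np.degrees(np.arctan2(e[1,1],e[0,1])),"z",np.percentile(p[:,2],[5,50,95]))
mb=box(430,570,210,335)
rep("yellow",mb&(H>22)&(H<35)&(S>150))
rep("crown z>.25",mb&(Z>.25))
rep("grey crown",mb&(Z>.235)&(S<80))
rep("lid",mb&(Z>.095)&(Z<.115)&(H>60)&(S>40)&(u*1.5<570)&~((v*1.5>300)&(S<60)))
rep("handle",box(485,560,290,335)&(Z>.085)&(Z<.125)&(S<35)&(V>90))
rep("bar",box(270,400,260,335)&(Z>.14)&(Z<.175))
for n,b in dict(pot=(190,245,270,320),ox=(390,430,325,355),disc=(375,435,185,240),pink=(435,505,335,400),blue=(500,580,365,415)).items(): rep(n,box(*b)&(Z>.012))
z=np.load("side.npz");c,P=z["c"],z["P"];Z=P[...,2]
rep("bar side",box(340,420,270,400)&(Z>.145)&(Z<.175))
hs=cv2.cvtColor(c,cv2.COLOR_RGB2HSV)
rep("crown side",box(340,400,150,250)&(Z>.25)&(Z<.29))
rep("yellow side",box(340,400,150,250)&(hs[...,0]>22)&(hs[...,0]<35)&(hs[...,1]>150))
rep("handle side",box(410,445,200,245)&(Z>.085)&(Z<.125))
c=np.load("top.npz")["c"]
cv2.imwrite("pics/crop.png",cv2.resize(c[130:230,285:395,::-1],(660,600),interpolation=cv2.INTER_CUBIC))
```

```text
yellow 109 mean [nan nan nan] rect [ 0.6008 -0.2159] [0.0508 0.1464] axis nan z [nan nan nan]
crown z>.25 183 mean [ 0.6049 -0.2148  0.2608] rect [ 0.6056 -0.2151] [0.0339 0.0995] axis 114.31189868507023 z [0.2519 0.2607 0.27  ]
grey crown 131 mean [ 0.6052 -0.2163  0.263 ] rect [ 0.6064 -0.217 ] [0.0339 0.0495] axis 113.64373254560431 z [0.2564 0.2629 0.2704]
lid 1840 mean [ 0.5978 -0.2456  0.1059] rect [ 0.5975 -0.2362] [0.1827 0.2427] axis 88.49740625826688 z [0.0988 0.1059 0.1127]
handle 142 mean [ 0.4808 -0.2678  0.1059] rect [ 0.4894 -0.266 ] [0.0576 0.1134] axis 105.26461580087587 z [0.0981 0.106  0.1139]
bar 271 mean [0.5408 0.2183 0.16  ] rect [0.541  0.2175] [0.0184 0.2756] axis 112.74659364359059 z [0.1531 0.1602 0.1672]
pot 307 mean [0.5391 0.5225 0.0719] rect [0.5563 0.5409] [0.1396 0.1128] axis 56.9359056454227 z [0.0151 0.0734 0.1299]
ox 81 mean [0.4204 0.0135 0.0374] rect [0.4244 0.0006] [0.0539 0.0917] axis 63.65535480916976 z [0.0202 0.0374 0.0552]
disc 561 mean [0.7806 0.0212 0.0271] rect [0.7801 0.0171] [0.1466 0.1108] axis -161.90727504938118 z [0.0178 0.0274 0.0349]
pink 506 mean [ 0.3465 -0.14    0.1095] rect [ 0.3476 -0.1604] [0.1732 0.1578] axis 131.3918244627828 z [0.0364 0.1144 0.1607]
blue 543 mean [ 0.2901 -0.3176  0.1067] rect [ 0.2873 -0.322 ] [0.1695 0.1128] axis 108.77030489102086 z [0.0284 0.1029 0.1604]
bar side 392 mean [0.5309 0.2382 0.1605] rect [0.5387 0.2165] [0.0178 0.2747] axis 112.7220633147092 z [0.1523 0.1615 0.1642]
crown side 109 mean [ 0.5996 -0.2071  0.2615] rect [ 0.6005 -0.211 ] [0.0326 0.0649] axis 118.80372809778238 z [0.2523 0.2635 0.2672]
yellow side 435 mean [nan nan nan] rect [ 0.6539 -0.3358] [0.059  0.4119] axis nan z [nan nan nan]
handle side 152 mean [ 0.4836 -0.24    0.1074] rect [ 0.478  -0.2435] [0.0577 0.1705] axis 87.61220012573179 z [0.1026 0.1075 0.1108]
```

View pics/crop.png

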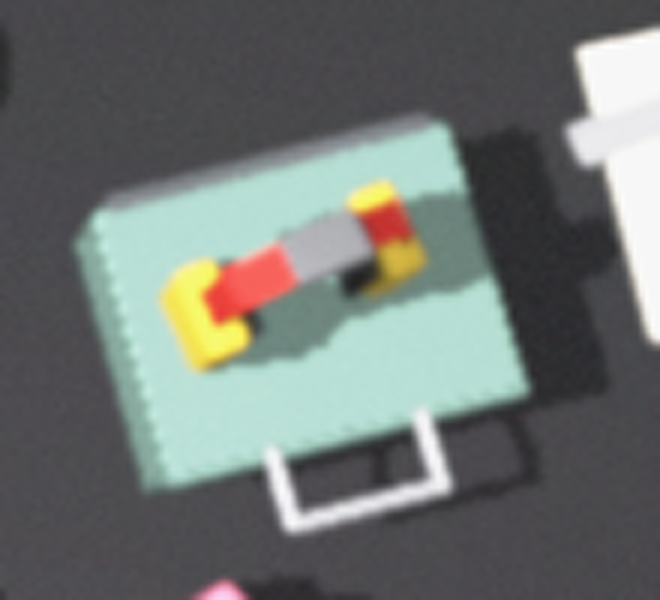

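The crop confirms the choice: yellow cups on the lid, with the grey crown pad at crop (325,245). The measured crown is (0.606,-0.217,0.264), against an expected height of 0.2645. The bar top is at 0.161, as it should be, and the lid rectangle of 183x243 mm also fits. Next I'll write a helper that turns a world target into tool-axis shifts, then move.

```bash
cat >> h.py <<'E'
from scipy.spatial.transform import Rotation as Rn
def go(x,y,z,yaw,tilt=0):
    """shift/turn to a tool whose y has heading yaw (deg), z down, then tilted by tilt deg about its own x"""
    s=sensors.read_state(); R=np.array(s["tcp_rot"]); a=np.radians(yaw)
    ty=np.array([np.cos(a),np.sin(a),0]); tz=np.array([0,0,-1.]); G=np.stack([np.cross(ty,tz),ty,tz],1)@Rn.from_euler("x",tilt,degrees=True).as_matrix()
    print("t",s["t"],"pos",np.round(s["position"],4),"shift",np.round(R.T@(np.array([x,y,z])-s["position"]),4),"turn",np.round(Rn.from_matrix(R.T@G).as_rotvec(),4),"q",np.round(s["qpos"],2))
E
python3 -c "
from h import *
go(.606,-.217,.40,24)"
```

```text
t 0.1 pos [ 0.2431 -0.629   0.2375] shift [ 0.487  -0.2538 -0.1619] turn [-1.5000e-03 -1.7000e-03 -1.6209e+00] q [-1.24  0.26  1.61  0.    1.27 -0.04]
```

>>> {"name": "jog_arm", "arguments": {"increments": [{"x": 0.0, "y": 0.0, "z": -0.06, "az": -0.15, "jaw": 0.07}, {"x": 0.05, "y": -0.03, "z": -0.1, "az": -0.32}, {"x": 0.1, "y": -0.05, "z": -0.13, "az": -0.48}, {"x": 0.15, "y": -0.08, "z": -0.16, "az": -0.64}, {"x": 0.2, "y": -0.1, "z": -0.162, "az": -0.8}]}}

```text
validation failed for argument at $.in...
```

```bash
python3 -c "
from h import *
go(.606,-.217,.40,24)"
```

```text
t 0.1 pos [ 0.2431 -0.629   0.2375] shift [ 0.487  -0.2538 -0.1619] turn [-1.5000e-03 -1.7000e-03 -1.6209e+00] q [-1.24  0.26  1.61  0.    1.27 -0.04]
```

>>> {"name": "jog_arm", "arguments": {"increments": [{"x": 0.0, "y": 0.0, "z": -0.06, "ax": 0, "ay": 0, "az": -0.15, "jaw": 0.07}, {"x": 0.05, "y": -0.03, "z": -0.1, "ax": 0, "ay": 0, "az": -0.32, "jaw": 0.07}, {"x": 0.1, "y": -0.05, "z": -0.13, "ax": 0, "ay": 0, "az": -0.48, "jaw": 0.07}, {"x": 0.15, "y": -0.08, "z": -0.16, "ax": 0, "ay": 0, "az": -0.64, "jaw": 0.07}, {"x": 0.2, "y": -0.1, "z": -0.16, "ax": 0, "ay": 0, "az": -0.8, "jaw": 0.07}], "grip_force": 25}}

```text
t: 0.72
position: [0.3945, -0.4641, 0.4016]
tcp_rot: [[0.387, 0.922, 0.003], [0.922, -0.387, -0.004], [-0.002, 0.004, -1.0]]
ft_force: [0.7, -0.5, -0.2]
gripper_width: 0.794
gripper_force: 0.0
```

```bash
python3 -c "
from h import *
go(.606,-.217,.40,24)"
```

```text
t 0.725 pos [ 0.3945 -0.4641  0.4016] shift [0.3097 0.0992 0.0013] turn [ 0.0028  0.0038 -0.8168] q [-0.91  0.08  1.52 -0.    1.53 -0.51]
```

>>> {"name": "jog_arm", "arguments": {"increments": [{"x": 0.06, "y": 0.02, "z": 0, "ax": 0, "ay": 0, "az": -0.17, "jaw": 0.07}, {"x": 0.12, "y": 0.04, "z": 0, "ax": 0, "ay": 0, "az": -0.34, "jaw": 0.07}, {"x": 0.18, "y": 0.06, "z": 0, "ax": 0, "ay": 0, "az": -0.5, "jaw": 0.07}, {"x": 0.24, "y": 0.08, "z": 0, "ax": 0, "ay": 0, "az": -0.66, "jaw": 0.07}, {"x": 0.3, "y": 0.097, "z": 0, "ax": 0, "ay": 0, "az": -0.816, "jaw": 0.07}]}}

```text
t: 1.35
position: [0.5992, -0.227, 0.398]
tcp_rot: [[-0.407, 0.913, -0.001], [0.913, 0.407, 0.0], [0.0, -0.001, -1.0]]
ft_force: [0.3, -0.4, 0.4]
gripper_width: 0.792
gripper_force: 0.0
```

>>> {"name": "jog_arm", "arguments": {"increments": [{"x": 0, "y": 0, "z": 0, "ax": 0, "ay": 0, "az": 0, "jaw": 0.07}, {"x": 0, "y": 0, "z": 0, "ax": 0, "ay": 0, "az": 0, "jaw": 0.07}]}}

```text
t: 1.6
position: [0.598, -0.2287, 0.398]
tcp_rot: [[-0.402, 0.916, -0.001], [0.916, 0.402, -0.0], [0.0, -0.001, -1.0]]
ft_force: [-0.2, -0.2, -0.3]
gripper_width: 0.794
gripper_force: 0.0
```

Run:
```python
from h import *
np.set_printoptions(precision=4,suppress=True)
go(.606,-.217,.40,24)
c,P=cloud("wrist"); np.savez("w1.npz",c=c,P=P)
cv2.imwrite("pics/w1.png",c[...,::-1])
hs=cv2.cvtColor(c,cv2.COLOR_RGB2HSV)
m=(P[...,2]>.255)&(P[...,2]<.275)&(hs[...,1]<80)
m=cv2.morphologyEx(m.astype(np.uint8),cv2.MORPH_OPEN,np.ones((5,5)))>0
p=P[m];print(len(p),p.mean(0),cv2.minAreaRect(p[:,:2].astype(np.float32)))
```

```text
t 1.6 pos [ 0.598  -0.2287  0.398 ] shift [ 0.0075  0.012  -0.002 ] turn [-0.0014 -0.0004 -0.0049] q [-0.4   0.15  1.46 -0.    1.54 -0.82]
1589 [ 0.6046 -0.2196  0.2651] ((0.6054254770278931, -0.22025038301944733), (0.03330797329545021, 0.047965969890356064), 23.576860427856445)
```

View pics/w1.png

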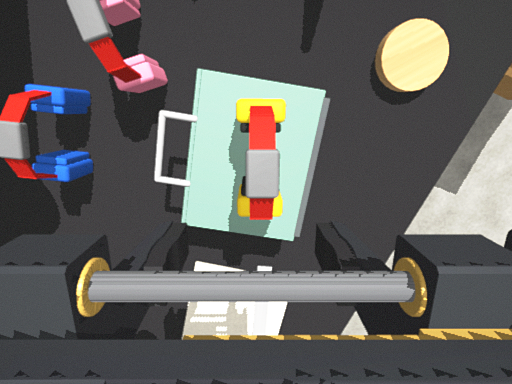

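The wrist view shows the grey crown at (262,172) with a yellow cup on either side and the handle at (160,148). The crown measures 33x48 mm with its top at 0.265, all matching the description. I'll descend, gripping only the top 13 mm so the tips stay above the pad's underside.

>>> {"name": "jog_arm", "arguments": {"increments": [{"x": 0.006, "y": 0.01, "z": 0.02, "ax": 0, "ay": 0, "az": 0, "jaw": 0.07}, {"x": 0.006, "y": 0.01, "z": 0.06, "ax": 0, "ay": 0, "az": 0, "jaw": 0.07}, {"x": 0.006, "y": 0.01, "z": 0.1, "ax": 0, "ay": 0, "az": 0, "jaw": 0.07}, {"x": 0.006, "y": 0.01, "z": 0.13, "ax": 0, "ay": 0, "az": 0, "jaw": 0.07}, {"x": 0.006, "y": 0.01, "z": 0.146, "ax": 0, "ay": 0, "az": 0, "jaw": 0.07}]}}

```text
t: 2.28
position: [0.6031, -0.2193, 0.249]
tcp_rot: [[-0.401, 0.916, -0.004], [0.916, 0.401, 0.002], [0.003, -0.003, -1.0]]
ft_force: [0.8, 0.6, 0.5]
gripper_width: 0.793
gripper_force: 0.0
```

>>> {"name": "jog_arm", "arguments": {"increments": [{"x": 0, "y": 0, "z": 0, "ax": 0, "ay": 0, "az": 0, "jaw": 0.07}, {"x": 0, "y": 0, "z": 0, "ax": 0, "ay": 0, "az": 0, "jaw": 0.07}]}}

```text
t: 2.52
position: [0.6057, -0.2197, 0.2541]
tcp_rot: [[-0.402, 0.916, 0.002], [0.916, 0.402, -0.001], [-0.002, 0.002, -1.0]]
ft_force: [0.9, -0.1, 0.8]
gripper_width: 0.791
gripper_force: 0.0
```

Run:
```python
from h import *
np.set_printoptions(precision=4,suppress=True)
go(.605,-.2195,.252,23.6)
z=np.load("w1.npz");c,P=z["c"],z["P"];hs=cv2.cvtColor(c,cv2.COLOR_RGB2HSV)
v,u=np.mgrid[:384,:512];Z=P[...,2]
m=(u>150)&(u<197)&(v>100)&(v<195)&(Z>.09)&(Z<.12)&(hs[...,1]<50)
p=P[m];print("handle",len(p),p.mean(0),cv2.minAreaRect(p[:,:2].astype(np.float32)))
m=(u>180)&(u<330)&(v>60)&(v<245)&(Z>.098)&(Z<.115)&(hs[...,0]>60)&(hs[...,0]<95)&(hs[...,1]>30)
p=P[m];print("lid",len(p),p.mean(0),cv2.minAreaRect(p[:,:2].astype(np.float32)))
```

```text
t 2.525 pos [ 0.6057 -0.2197  0.2541] shift [ 0.0005 -0.0006  0.0021] turn [0.0017 0.0016 0.0016] q [-0.39  0.2   1.66  0.    1.29 -0.8 ]
handle 1428 [ 0.4926 -0.2702  0.1077] ((0.4880204498767853, -0.26809191703796387), (0.06372853368520737, 0.14242643117904663), 20.705713272094727)
lid 13827 [ 0.5882 -0.2336  0.1074] ((0.5976489186286926, -0.24065646529197693), (0.1864827275276184, 0.23978647589683533), 14.558806419372559)
```

Position is good, so I'll close the fingers and lift.

>>> {"name": "jog_arm", "arguments": {"increments": [{"x": 0, "y": 0, "z": 0.002, "ax": 0, "ay": 0, "az": 0, "jaw": 0.05}, {"x": 0, "y": 0, "z": 0.002, "ax": 0, "ay": 0, "az": 0, "jaw": 0.03}, {"x": 0, "y": 0, "z": 0.002, "ax": 0, "ay": 0, "az": 0, "jaw": 0.02}, {"x": 0, "y": 0, "z": 0.002, "ax": 0, "ay": 0, "az": 0, "jaw": 0.02}, {"x": 0, "y": 0, "z": 0.002, "ax": 0, "ay": 0, "az": 0, "jaw": 0.02}], "grip_force": 30}}

```text
t: 3.15
position: [0.6052, -0.2191, 0.2509]
tcp_rot: [[-0.402, 0.916, 0.0], [0.916, 0.402, -0.0], [-0.0, 0.0, -1.0]]
ft_force: [0.5, -0.4, 1.1]
gripper_width: 0.387
gripper_force: 30.0
```

>>> {"name": "jog_arm", "arguments": {"increments": [{"x": 0, "y": 0, "z": 0, "ax": 0, "ay": 0, "az": 0, "jaw": 0.02}, {"x": 0, "y": 0, "z": -0.01, "ax": 0, "ay": 0, "az": 0, "jaw": 0.02}, {"x": 0, "y": 0, "z": -0.03, "ax": 0, "ay": 0, "az": 0, "jaw": 0.02}, {"x": 0, "y": 0, "z": -0.06, "ax": 0, "ay": 0, "az": 0, "jaw": 0.02}, {"x": 0, "y": 0, "z": -0.1, "ax": 0, "ay": 0, "az": 0, "jaw": 0.02}]}}

```text
t: 3.78
position: [0.6046, -0.219, 0.3517]
tcp_rot: [[-0.402, 0.916, -0.001], [0.916, 0.402, 0.001], [0.001, -0.001, -1.0]]
ft_force: [0.2, 0.3, -1.1]
gripper_width: 0.384
gripper_force: 30.0
```

```bash
python3 -c "
from h import *
go(.541,.2175,.42,112.7)"
```

```text
t 3.775 pos [ 0.6046 -0.219   0.3517] shift [ 0.4253  0.1173 -0.068 ] turn [-0.     -0.0016 -1.553 ] q [-0.39  0.16  1.53 -0.    1.46 -0.8 ]
```

>>> {"name": "jog_arm", "arguments": {"increments": [{"x": 0.03, "y": 0.01, "z": -0.01, "ax": 0, "ay": 0, "az": -0.12, "jaw": 0.02}, {"x": 0.07, "y": 0.02, "z": -0.02, "ax": 0, "ay": 0, "az": -0.26, "jaw": 0.02}, {"x": 0.115, "y": 0.03, "z": -0.03, "ax": 0, "ay": 0, "az": -0.42, "jaw": 0.02}, {"x": 0.16, "y": 0.045, "z": -0.03, "ax": 0, "ay": 0, "az": -0.58, "jaw": 0.02}, {"x": 0.205, "y": 0.057, "z": -0.03, "ax": 0, "ay": 0, "az": -0.74, "jaw": 0.02}]}}

```text
t: 4.4
position: [0.5746, -0.0072, 0.3826]
tcp_rot: [[-0.916, 0.4, 0.002], [0.4, 0.916, -0.0], [-0.002, 0.001, -1.0]]
ft_force: [-0.1, 0.4, -1.4]
gripper_width: 0.378
gripper_force: 30.0
```

```bash
python3 -c "
from h import *
go(.541,.2175,.38,112.7)"
```

```text
t 4.4 pos [ 0.5746 -0.0072  0.3826] shift [0.1208 0.1925 0.0025] turn [-0.      0.0023 -0.808 ] q [-0.06  0.02  1.62  0.    1.5  -1.21]
```

>>> {"name": "jog_arm", "arguments": {"increments": [{"x": 0.025, "y": 0.04, "z": 0, "ax": 0, "ay": 0, "az": -0.16, "jaw": 0.02}, {"x": 0.05, "y": 0.08, "z": 0, "ax": 0, "ay": 0, "az": -0.32, "jaw": 0.02}, {"x": 0.075, "y": 0.12, "z": 0, "ax": 0, "ay": 0, "az": -0.48, "jaw": 0.02}, {"x": 0.1, "y": 0.16, "z": 0, "ax": 0, "ay": 0, "az": -0.65, "jaw": 0.02}, {"x": 0.12, "y": 0.19, "z": 0, "ax": 0, "ay": 0, "az": -0.808, "jaw": 0.02}]}}

```text
t: 5.03
position: [0.5415, 0.2156, 0.3824]
tcp_rot: [[-0.922, -0.387, 0.002], [-0.387, 0.922, 0.001], [-0.002, 0.0, -1.0]]
ft_force: [-0.0, -0.4, -2.5]
gripper_width: 0.381
gripper_force: 30.0
```

>>> {"name": "jog_arm", "arguments": {"increments": [{"x": 0, "y": 0, "z": 0, "ax": 0, "ay": 0, "az": 0, "jaw": 0.02}, {"x": 0, "y": 0, "z": 0, "ax": 0, "ay": 0, "az": 0, "jaw": 0.02}]}}

```text
t: 5.28
position: [0.5421, 0.2134, 0.3816]
tcp_rot: [[-0.925, -0.38, 0.001], [-0.38, 0.925, -0.0], [-0.001, -0.001, -1.0]]
ft_force: [0.1, -0.0, -2.0]
gripper_width: 0.384
gripper_force: 30.0
```

Run:
```python
from h import *
np.set_printoptions(precision=4,suppress=True)
go(.541,.2175,.38,112.7)
c,P=cloud("wrist"); np.savez("w2.npz",c=c,P=P); Z=P[...,2]
m=(Z>.148)&(Z<.172)
p=P[m];m2=(abs(p[:,0]-.541)<.12)&(abs(p[:,1]-.2175)<.14);p=p[m2];print(len(p),p.mean(0),cv2.minAreaRect(p[:,:2].astype(np.float32)))
s,Q=cloud("side")
cv2.imwrite("pics/s2.png",np.vstack([c[...,::-1],s[90:290,:,::-1]]))
```

```text
t 5.275 pos [0.5421 0.2134 0.3816] shift [-0.0006  0.0042  0.0016] turn [-0.0008  0.0008 -0.0059] q [ 0.33  0.03  1.61 -0.    1.5  -1.63]
1818 [0.5392 0.2148 0.1609] ((0.5400002002716064, 0.21460458636283875), (0.017322955653071404, 0.2777639925479889), 22.723690032958984)
```

View pics/s2.png

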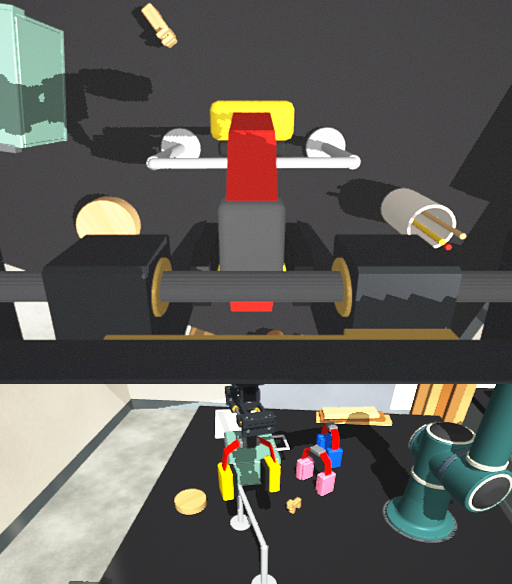

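Wrist view: the cups are on either side of the bar, which runs (150,163)–(355,163), and the muffs hang square. Side view: the muffs are upright above the bar. I'll lower them.

>>> {"name": "jog_arm", "arguments": {"increments": [{"x": 0.001, "y": 0, "z": 0.03, "ax": 0, "ay": 0, "az": 0, "jaw": 0.02}, {"x": 0.001, "y": 0, "z": 0.07, "ax": 0, "ay": 0, "az": 0, "jaw": 0.02}, {"x": 0.001, "y": 0, "z": 0.11, "ax": 0, "ay": 0, "az": 0, "jaw": 0.02}, {"x": 0.001, "y": 0, "z": 0.15, "ax": 0, "ay": 0, "az": 0, "jaw": 0.02}, {"x": 0.001, "y": 0, "z": 0.18, "ax": 0, "ay": 0, "az": 0, "jaw": 0.02}]}}

```text
t: 6.0
position: [0.5407, 0.2117, 0.1988]
tcp_rot: [[-0.925, -0.379, -0.002], [-0.379, 0.925, -0.001], [0.002, -0.0, -1.0]]
ft_force: [0.3, 0.8, -1.5]
gripper_width: 0.381
gripper_force: 30.0
```

>>> {"name": "jog_arm", "arguments": {"increments": [{"x": 0, "y": 0, "z": 0.01, "ax": 0, "ay": 0, "az": 0, "jaw": 0.02}, {"x": 0, "y": 0, "z": 0.02, "ax": 0, "ay": 0, "az": 0, "jaw": 0.02}, {"x": 0, "y": 0, "z": 0.026, "ax": 0, "ay": 0, "az": 0, "jaw": 0.02}, {"x": 0, "y": 0, "z": 0.026, "ax": 0, "ay": 0, "az": 0, "jaw": 0.02}, {"x": 0, "y": 0, "z": 0.026, "ax": 0, "ay": 0, "az": 0, "jaw": 0.02}]}}

```text
t: 6.62
position: [0.5416, 0.2136, 0.1756]
tcp_rot: [[-0.924, -0.381, 0.002], [-0.381, 0.924, 0.001], [-0.002, -0.0, -1.0]]
ft_force: [-0.1, -0.1, -1.5]
gripper_width: 0.384
gripper_force: 30.0
```

```bash
python3 -c "
from h import *
go(.540,.2155,.168,112.7);print(sensors.read_state()['ft_force'])"
```

```text
t 6.625 pos [0.5416 0.2136 0.1756] shift [0.0008 0.0024 0.0076] turn [-0.0001  0.0016 -0.005 ] q [ 0.33  0.14  1.88  0.    1.13 -1.63]
[-0.11015801 -0.12160821 -1.48232784]
```

>>> {"name": "jog_arm", "arguments": {"increments": [{"x": 0, "y": 0, "z": 0.004, "ax": 0, "ay": 0, "az": 0, "jaw": 0.02}, {"x": 0, "y": 0, "z": 0.008, "ax": 0, "ay": 0, "az": 0, "jaw": 0.02}, {"x": 0, "y": 0, "z": 0.008, "ax": 0, "ay": 0, "az": 0, "jaw": 0.02}, {"x": 0, "y": 0, "z": 0.008, "ax": 0, "ay": 0, "az": 0, "jaw": 0.02}]}}

```text
t: 7.12
position: [0.5409, 0.2133, 0.1665]
tcp_rot: [[-0.924, -0.381, -0.0], [-0.381, 0.924, -0.0], [0.0, 0.0, -1.0]]
ft_force: [0.3, -0.1, -1.6]
gripper_width: 0.38
gripper_force: 30.0
```

>>> {"name": "jog_arm", "arguments": {"increments": [{"x": 0, "y": 0, "z": 0.002, "ax": 0, "ay": 0, "az": 0, "jaw": 0.02}, {"x": 0, "y": 0, "z": 0.002, "ax": 0, "ay": 0, "az": 0, "jaw": 0.02}]}}

```text
t: 7.38
position: [0.541, 0.2134, 0.1663]
tcp_rot: [[-0.924, -0.381, 0.0], [-0.381, 0.924, 0.0], [-0.0, -0.0, -1.0]]
ft_force: [-5.0, -2.4, 5.7]
gripper_width: 0.384
gripper_force: 30.0
```

The muffs are touching the bar now, so I'll release them and retreat straight up.

>>> {"name": "jog_arm", "arguments": {"increments": [{"x": 0, "y": 0, "z": -0.001, "ax": 0, "ay": 0, "az": 0, "jaw": 0.036}, {"x": 0, "y": 0, "z": -0.001, "ax": 0, "ay": 0, "az": 0, "jaw": 0.045}, {"x": 0, "y": 0, "z": -0.001, "ax": 0, "ay": 0, "az": 0, "jaw": 0.06}, {"x": 0, "y": 0, "z": -0.001, "ax": 0, "ay": 0, "az": 0, "jaw": 0.06}, {"x": 0, "y": 0, "z": -0.001, "ax": 0, "ay": 0, "az": 0, "jaw": 0.06}]}}

```text
t: 8.0
position: [0.541, 0.2134, 0.1655]
tcp_rot: [[-0.924, -0.381, -0.0], [-0.381, 0.924, -0.0], [0.0, 0.0, -1.0]]
ft_force: [-0.2, 0.0, -0.1]
gripper_width: 0.679
gripper_force: 0.0
```

>>> {"name": "jog_arm", "arguments": {"increments": [{"x": 0, "y": 0, "z": -0.01, "ax": 0, "ay": 0, "az": 0, "jaw": 0.06}, {"x": 0, "y": 0, "z": -0.04, "ax": 0, "ay": 0, "az": 0, "jaw": 0.06}, {"x": 0, "y": 0, "z": -0.08, "ax": 0, "ay": 0, "az": 0, "jaw": 0.06}, {"x": 0, "y": 0, "z": -0.13, "ax": 0, "ay": 0, "az": 0, "jaw": 0.06}, {"x": 0, "y": 0, "z": -0.17, "ax": 0, "ay": 0, "az": 0, "jaw": 0.06}]}}

```text
t: 8.62
position: [0.5413, 0.2135, 0.3389]
tcp_rot: [[-0.924, -0.381, 0.003], [-0.381, 0.924, 0.001], [-0.003, -0.0, -1.0]]
ft_force: [-0.6, -0.4, -0.0]
gripper_width: 0.682
gripper_force: 0.0
```

Run:
```python
from h import *
np.set_printoptions(precision=4,suppress=True)
c,P=cloud("wrist"); Z=P[...,2];hs=cv2.cvtColor(c,cv2.COLOR_RGB2HSV)
m=(Z>.172)&(Z<.19)&(hs[...,1]<80)&(np.hypot(P[...,0]-.54,P[...,1]-.2155)<.06)
p=P[m];print(len(p),p.mean(0),cv2.minAreaRect(p[:,:2].astype(np.float32)))
s,Q=cloud("side")
cv2.imwrite("pics/s3.png",np.vstack([c[...,::-1],s[90:290,:,::-1]]))
d=np.radians(14.7);ch=np.array([.5975,-.2385]);h=ch-.14*np.array([np.cos(d),np.sin(d)]);print(h)
go(h[0],h[1],.34,14.7);go(h[0],h[1],.34,194.7)
```

```text
1387 [0.5398 0.2125 0.1804] ((0.5408244729042053, 0.21289795637130737), (0.049113679677248, 0.03403562307357788), 22.27414894104004)
[ 0.4621 -0.274 ]
t 8.725 pos [0.5436 0.2143 0.3431] shift [ 0.2616 -0.4203  0.0003] turn [0.0094 0.0091 1.7055] q [ 0.33  0.04  1.67  0.    1.42 -1.63]
t 8.725 pos [0.5436 0.2143 0.3431] shift [ 0.2616 -0.4203  0.0003] turn [-0.0088  0.009  -1.4361] q [ 0.33  0.04  1.67  0.    1.42 -1.63]
```

View pics/s3.png

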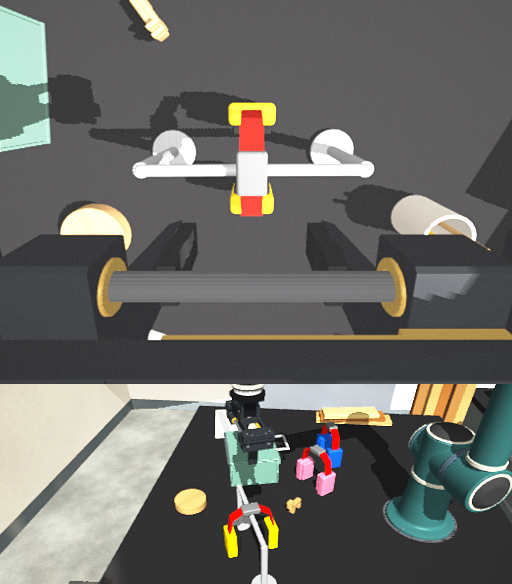

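The muffs hang on the bar by the grey pad at (252,172), a cup on each side; the crown top measures 0.1804 against 0.180 expected. Next is the handle.

>>> {"name": "jog_arm", "arguments": {"increments": [{"x": 0.026, "y": -0.042, "z": 0, "ax": 0, "ay": 0, "az": 0.17, "jaw": 0.06}, {"x": 0.052, "y": -0.084, "z": 0, "ax": 0, "ay": 0, "az": 0.34, "jaw": 0.06}, {"x": 0.078, "y": -0.126, "z": 0, "ax": 0, "ay": 0, "az": 0.51, "jaw": 0.06}, {"x": 0.104, "y": -0.168, "z": 0, "ax": 0, "ay": 0, "az": 0.68, "jaw": 0.06}, {"x": 0.13, "y": -0.21, "z": 0, "ax": 0, "ay": 0, "az": 0.85, "jaw": 0.06}]}}

```text
t: 9.35
position: [0.5001, -0.0317, 0.3351]
tcp_rot: [[-0.894, 0.448, -0.001], [0.448, 0.894, 0.0], [0.0, -0.0, -1.0]]
ft_force: [-0.3, -0.5, -0.2]
gripper_width: 0.679
gripper_force: 0.0
```

```bash
python3 -c "
from h import *
go(.462,-.274,.30,14.7)"
```

```text
t 9.35 pos [ 0.5001 -0.0317  0.3351] shift [-0.0744 -0.2337  0.0351] turn [-4.000e-04 -4.000e-04  8.501e-01] q [-0.11 -0.12  1.83 -0.    1.42 -1.22]
```

>>> {"name": "jog_arm", "arguments": {"increments": [{"x": -0.014, "y": -0.046, "z": 0, "ax": 0, "ay": 0, "az": 0.17, "jaw": 0.06}, {"x": -0.028, "y": -0.092, "z": 0.01, "ax": 0, "ay": 0, "az": 0.34, "jaw": 0.06}, {"x": -0.042, "y": -0.138, "z": 0.02, "ax": 0, "ay": 0, "az": 0.51, "jaw": 0.06}, {"x": -0.056, "y": -0.184, "z": 0.03, "ax": 0, "ay": 0, "az": 0.68, "jaw": 0.06}, {"x": -0.07, "y": -0.232, "z": 0.035, "ax": 0, "ay": 0, "az": 0.85, "jaw": 0.06}]}}

```text
t: 9.98
position: [0.4599, -0.2705, 0.2994]
tcp_rot: [[-0.254, 0.967, -0.001], [0.967, 0.254, 0.001], [0.001, -0.001, -1.0]]
ft_force: [0.4, 0.2, 0.3]
gripper_width: 0.681
gripper_force: 0.0
```

>>> {"name": "jog_arm", "arguments": {"increments": [{"x": 0, "y": 0, "z": 0, "ax": 0, "ay": 0, "az": 0, "jaw": 0.06}, {"x": 0, "y": 0, "z": 0, "ax": 0, "ay": 0, "az": 0, "jaw": 0.06}, {"x": 0, "y": 0, "z": 0, "ax": 0, "ay": 0, "az": 0, "jaw": 0.06}]}}

```text
t: 10.35
position: [0.4612, -0.2683, 0.3008]
tcp_rot: [[-0.261, 0.965, 0.0], [0.965, 0.261, 0.0], [0.0, 0.0, -1.0]]
ft_force: [0.5, 0.9, -0.0]
gripper_width: 0.681
gripper_force: 0.0
```

Run:
```python
from h import *
np.set_printoptions(precision=4,suppress=True)
go(.462,-.274,.0845,14.7)
c,P=cloud("wrist"); Z=P[...,2];hs=cv2.cvtColor(c,cv2.COLOR_RGB2HSV)
d=np.radians(14.7);ex=np.array([np.cos(d),np.sin(d)]);ey=np.array([-ex[1],ex[0]])
r=P[...,:2]-[.5975,-.2385];a,b=r@ex,r@ey
m=(abs(a+.14)<.03)&(abs(b)<.075)&(Z>.095)&(Z<.12)&(hs[...,1]<60)
print("handle blob",m.sum(),"a",np.percentile(a[m],[1,50,99]),"b",np.percentile(b[m],[1,50,99]))
for lo in(-.03,-.01,.01):
    q=m&(b>lo)&(b<lo+.02); print(lo,q.sum(),a[q].mean(),Z[q].mean())
l=(abs(a)<.12)&(abs(b)<.14)&(Z>.098)&(Z<.115)&(hs[...,1]>30)&(hs[...,0]>60)&(hs[...,0]<95)
print(cv2.minAreaRect(P[l][:,:2].astype(np.float32)))
cv2.imwrite("pics/w4.png",c[...,::-1])
```

```text
t 10.35 pos [ 0.4612 -0.2683  0.3008] shift [-0.0058 -0.0008  0.2163] turn [ 0.0003 -0.0002  0.0075] q [-0.57 -0.04  1.83  0.    1.36 -0.84]
handle blob 1045 a [-0.142  -0.1352 -0.1109] b [-0.055   0.0051  0.0525]
-0.03 127 -0.13734206061459958 0.10851950083659548
-0.01 131 -0.13752725788100628 0.10860596350025693
0.01 144 -0.13745881758125555 0.1083800989408567
((0.5972724556922913, -0.24072274565696716), (0.18576928973197937, 0.24004723131656647), 14.553423881530762)
```

View pics/w4.png

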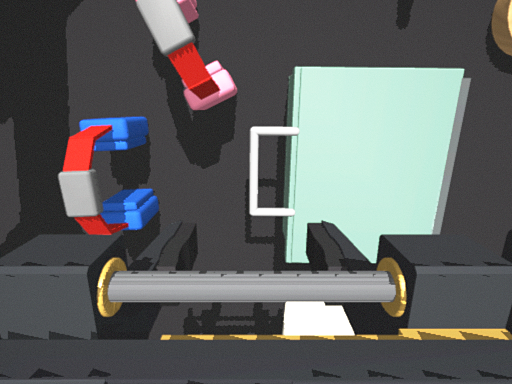

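The handle bar runs down column 254 (rows 128–213), its top at 0.1085, as expected for an axis at 0.1035. The area under the gripper is clear of the pink and blue muffs. I'll descend so the fingers straddle the bar.

>>> {"name": "jog_arm", "arguments": {"increments": [{"x": -0.005, "y": 0.001, "z": 0.04, "ax": 0, "ay": 0, "az": 0, "jaw": 0.05}, {"x": -0.005, "y": 0.0015, "z": 0.09, "ax": 0, "ay": 0, "az": 0, "jaw": 0.05}, {"x": -0.005, "y": 0.0015, "z": 0.14, "ax": 0, "ay": 0, "az": 0, "jaw": 0.05}, {"x": -0.005, "y": 0.0015, "z": 0.18, "ax": 0, "ay": 0, "az": 0, "jaw": 0.05}, {"x": -0.005, "y": 0.0015, "z": 0.2, "ax": 0, "ay": 0, "az": 0, "jaw": 0.05}]}}

```text
t: 11.02
position: [0.4627, -0.2717, 0.0982]
tcp_rot: [[-0.261, 0.965, -0.003], [0.965, 0.261, 0.002], [0.003, -0.002, -1.0]]
ft_force: [0.7, -0.3, -0.0]
gripper_width: 0.564
gripper_force: 0.0
```

>>> {"name": "jog_arm", "arguments": {"increments": [{"x": 0, "y": 0, "z": 0.01, "ax": 0, "ay": 0, "az": 0, "jaw": 0.05}, {"x": 0, "y": 0, "z": 0.016, "ax": 0, "ay": 0, "az": 0, "jaw": 0.05}, {"x": 0, "y": 0, "z": 0.016, "ax": 0, "ay": 0, "az": 0, "jaw": 0.05}, {"x": 0, "y": 0, "z": 0.016, "ax": 0, "ay": 0, "az": 0, "jaw": 0.05}]}}

```text
t: 11.52
position: [0.4645, -0.2742, 0.0858]
tcp_rot: [[-0.259, 0.966, 0.002], [0.966, 0.259, -0.001], [-0.001, 0.001, -1.0]]
ft_force: [1.0, -1.2, -0.7]
gripper_width: 0.566
gripper_force: 0.0
```

```bash
python3 -c "
from h import *
go(.464,-.273,.0845,14.7);print(sensors.read_state()['ft_force'])"
```

```text
t 11.525 pos [ 0.4645 -0.2742  0.0858] shift [ 0.0013 -0.0001  0.0013] turn [0.0014 0.0015 0.0056] q [-0.58  0.16  2.04  0.    0.95 -0.84]
[ 0.99795561 -1.21501703 -0.72749813]
```

>>> {"name": "jog_arm", "arguments": {"increments": [{"x": 0, "y": 0, "z": 0, "ax": 0, "ay": 0, "az": 0, "jaw": 0.03}, {"x": 0, "y": 0, "z": 0, "ax": 0, "ay": 0, "az": 0, "jaw": 0.01}, {"x": 0, "y": 0, "z": 0, "ax": 0, "ay": 0, "az": 0, "jaw": 0.0}, {"x": 0, "y": 0, "z": 0, "ax": 0, "ay": 0, "az": 0, "jaw": 0.0}, {"x": 0, "y": 0, "z": 0, "ax": 0, "ay": 0, "az": 0, "jaw": 0.0}], "grip_force": 30}}

```text
t: 12.15
position: [0.4653, -0.2735, 0.0849]
tcp_rot: [[-0.258, 0.966, 0.004], [0.966, 0.258, 0.0], [-0.0, 0.004, -1.0]]
ft_force: [5.1, 2.7, -2.5]
gripper_width: 0.092
gripper_force: 29.8
```

>>> {"name": "jog_arm", "arguments": {"increments": [{"x": 0, "y": 0, "z": 0, "ax": 0, "ay": 0, "az": 0, "jaw": 0.0}, {"x": 0, "y": 0, "z": 0, "ax": 0, "ay": 0, "az": 0, "jaw": 0.0}]}}

```text
t: 12.4
position: [0.4653, -0.2735, 0.0849]
tcp_rot: [[-0.258, 0.966, 0.003], [0.966, 0.258, 0.0], [-0.001, 0.003, -1.0]]
ft_force: [5.5, 2.9, -1.8]
gripper_width: 0.095
gripper_force: 29.7
```

Run:
```python
from h import *
s=sensors.read_state();print(s['position'],s['gripper_width']*.0881,s['gripper_force'],s['ft_force'])
# arc: bar at angle th from start: along chest x, up; tool shift rows (y = along ex, z = -up)
for th in range(5,65,5):
    t=np.radians(th);print(th,round(.23*(1-np.cos(t)),4),round(-.23*np.sin(t),4))
```

```text
[ 0.46534295 -0.27345631  0.08489209] 0.008410011157468093 29.69297580420971 [ 5.49791181  2.90060754 -1.75083751]
5 0.0009 -0.02
10 0.0035 -0.0399
15 0.0078 -0.0595
20 0.0139 -0.0787
25 0.0215 -0.0972
30 0.0308 -0.115
35 0.0416 -0.1319
40 0.0538 -0.1478
45 0.0674 -0.1626
50 0.0822 -0.1762
55 0.0981 -0.1884
60 0.115 -0.1992
```

>>> {"name": "jog_arm", "arguments": {"increments": [{"x": 0, "y": 0.001, "z": -0.02, "ax": 0, "ay": 0, "az": 0, "jaw": 0.0}, {"x": 0, "y": 0.0035, "z": -0.04, "ax": 0, "ay": 0, "az": 0, "jaw": 0.0}, {"x": 0, "y": 0.008, "z": -0.0595, "ax": 0, "ay": 0, "az": 0, "jaw": 0.0}, {"x": 0, "y": 0.014, "z": -0.0785, "ax": 0, "ay": 0, "az": 0, "jaw": 0.0}]}}

```text
t: 12.9
position: [0.4803, -0.2695, 0.1635]
tcp_rot: [[-0.258, 0.966, 0.006], [0.966, 0.258, 0.001], [-0.001, 0.006, -1.0]]
ft_force: [14.3, 1.2, -9.0]
gripper_width: 0.089
gripper_force: 30.4
```

```bash
cat >> h.py <<'E'
def arc(*ths,c0=np.array([.46534,-.27346,.08489]),yaw=14.7):
    s=sensors.read_state();R=np.array(s["tcp_rot"]);p=np.array(s["position"]);d=np.radians(yaw);ex=np.array([np.cos(d),np.sin(d),0])
    r=p-c0;print("pos",np.round(p,4),"along,up",np.round([r@ex,r[2]],4),"lid deg by height",np.degrees(np.arcsin(r[2]/.23)),"ft",np.round(s["ft_force"],1),"w",s["gripper_width"]*.0881)
    for th in ths:
        t=np.radians(th);print(th,np.round(R.T@(c0+.23*(1-np.cos(t))*ex+[0,0,.23*np.sin(t)]-p),4))
E
python3 -c "
from h import *
arc(25,30,35,40)"
```

```text
pos [ 0.4803 -0.2695  0.1635] along,up [0.0154 0.0786] lid deg by height 19.9852029316549 ft [14.3  1.2 -9. ] w 0.007836665522535504
25 [-0.0001  0.0062 -0.0186]
30 [-0.0001  0.0156 -0.0363]
35 [-0.0002  0.0265 -0.0531]
40 [-0.0003  0.0388 -0.069 ]
```

>>> {"name": "jog_arm", "arguments": {"increments": [{"x": 0, "y": 0.009, "z": -0.0185, "ax": 0, "ay": 0, "az": 0, "jaw": 0.0}, {"x": 0, "y": 0.0185, "z": -0.0365, "ax": 0, "ay": 0, "az": 0, "jaw": 0.0}, {"x": 0, "y": 0.0295, "z": -0.0535, "ax": 0, "ay": 0, "az": 0, "jaw": 0.0}, {"x": 0, "y": 0.0415, "z": -0.0692, "ax": 0, "ay": 0, "az": 0, "jaw": 0.0}]}}

```text
t: 13.4
position: [0.5206, -0.2589, 0.2307]
tcp_rot: [[-0.259, 0.966, 0.006], [0.966, 0.259, 0.0], [-0.001, 0.006, -1.0]]
ft_force: [16.4, -2.0, -18.5]
gripper_width: 0.088
gripper_force: 31.1
```

```bash
python3 -c "
from h import *
arc(45,50,55,60)"
```

```text
pos [ 0.5206 -0.2589  0.2307] along,up [0.0571 0.1458] lid deg by height 39.351796338872546 ft [ 16.4  -2.  -18.5] w 0.007792086927018748
45 [-0.0001  0.0104 -0.0167]
50 [-0.0002  0.0252 -0.0302]
55 [-0.0003  0.0412 -0.0423]
60 [-0.0004  0.0582 -0.053 ]
```

>>> {"name": "jog_arm", "arguments": {"increments": [{"x": 0, "y": 0.0152, "z": -0.013, "ax": 0, "ay": 0, "az": 0, "jaw": 0.0}, {"x": 0, "y": 0.0302, "z": -0.0265, "ax": 0, "ay": 0, "az": 0, "jaw": 0.0}, {"x": 0, "y": 0.0465, "z": -0.0385, "ax": 0, "ay": 0, "az": 0, "jaw": 0.0}, {"x": 0, "y": 0.0635, "z": -0.049, "ax": 0, "ay": 0, "az": 0, "jaw": 0.0}, {"x": 0, "y": 0.0635, "z": -0.049, "ax": 0, "ay": 0, "az": 0, "jaw": 0.0}]}}

```text
t: 14.02
position: [0.58, -0.2435, 0.2785]
tcp_rot: [[-0.26, 0.966, -0.0], [0.966, 0.26, -0.001], [-0.001, -0.001, -1.0]]
ft_force: [5.5, -5.1, -10.8]
gripper_width: 0.084
gripper_force: 30.5
```

Run:
```python
from h import *
np.set_printoptions(precision=4,suppress=True)
arc(60)
s,Q=cloud("side"); t,P=cloud("top")
cv2.imwrite("pics/s5.png",np.vstack([cv2.resize(s[70:270,:,::-1],None,fx=1.4,fy=1.4),cv2.resize(t[100:260,:,::-1],None,fx=1.4,fy=1.4)]))
# lid plane: green points above closed height, in both views
d=np.radians(14.7);ex=np.array([np.cos(d),np.sin(d)]);ey=np.array([-ex[1],ex[0]])
for n,c,p in(("side",s,Q),("top",t,P)):
    hs=cv2.cvtColor(c,cv2.COLOR_RGB2HSV);r=p[...,:2]-[.5975,-.2385];a,b=r@ex,r@ey
    m=(abs(a)<.12)&(abs(b)<.13)&(p[...,2]>.125)&(p[...,2]<.3)&(hs[...,0]>55)&(hs[...,0]<100)&(hs[...,1]>25)
    if m.sum()>30: print(n,m.sum(),"angle",np.degrees(np.arctan(-np.polyfit(p[...,2][m],a[m],1)[0]**-1)),np.degrees(np.arctan2(np.median(p[...,2][m])-.1055,.09-np.median(a[m]))))
```

```text
pos [ 0.58   -0.2435  0.2785] along,up [0.1185 0.1936] lid deg by height 57.341656508399815 ft [  5.5  -5.1 -10.8] w 0.007394680340305945
60 [ 0.0001 -0.0035 -0.0055]
side 990 angle 58.5664397768598 62.86082516361109
top 682 angle 57.895642150438306 63.88038828453469
```

View pics/s5.png

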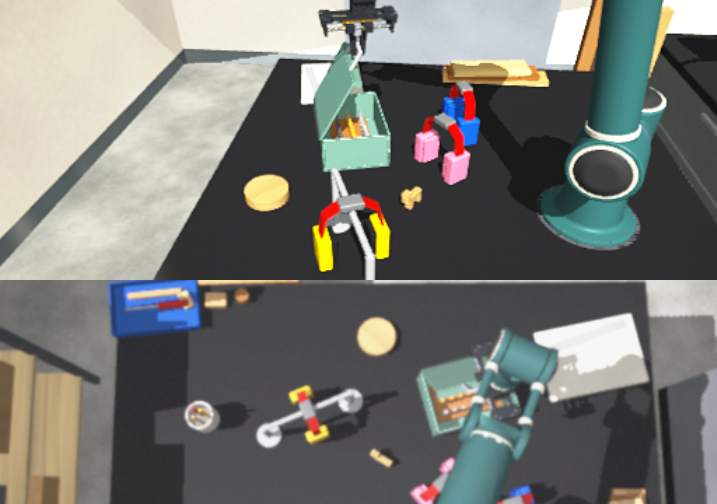

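The side picture shows the lid open with the fingers on its handle and the muffs hanging on the rail. In the top picture the disc at (377,336), the ox at (382,457) and the pot at (202,415) are where they were. The lid angle estimates range from 57° to 64° (centre about 60°), inside the ±7° band. I'll let it settle, then check it is steady.

>>> {"name": "jog_arm", "arguments": {"increments": [{"x": 0, "y": 0, "z": 0, "ax": 0, "ay": 0, "az": 0, "jaw": 0.0}, {"x": 0, "y": 0, "z": 0, "ax": 0, "ay": 0, "az": 0, "jaw": 0.0}, {"x": 0, "y": 0, "z": 0, "ax": 0, "ay": 0, "az": 0, "jaw": 0.0}, {"x": 0, "y": 0, "z": 0, "ax": 0, "ay": 0, "az": 0, "jaw": 0.0}, {"x": 0, "y": 0, "z": 0, "ax": 0, "ay": 0, "az": 0, "jaw": 0.0}]}}

```text
t: 14.75
position: [0.5786, -0.2438, 0.2778]
tcp_rot: [[-0.259, 0.966, -0.002], [0.966, 0.259, -0.0], [0.0, -0.002, -1.0]]
ft_force: [5.8, -4.2, -11.2]
gripper_width: 0.081
gripper_force: 30.6
```

Run:
```python
from h import *
arc(60)
s,Q=cloud("side");t,P=cloud("top")
d=np.radians(14.7);ex=np.array([np.cos(d),np.sin(d)]);ey=np.array([-ex[1],ex[0]])
for n,c,p in(("side",s,Q),("top",t,P)):
    hs=cv2.cvtColor(c,cv2.COLOR_RGB2HSV);r=p[...,:2]-[.5975,-.2385];a,b=r@ex,r@ey
    m=(abs(a)<.12)&(abs(b)<.13)&(p[...,2]>.125)&(p[...,2]<.3)&(hs[...,0]>55)&(hs[...,0]<100)&(hs[...,1]>25)
    A=np.c_[a[m],p[...,2][m]];w=cv2.fitLine(A.astype(np.float32),cv2.DIST_HUBER,0,.002,.001).ravel();print(n,np.degrees(np.arctan2(abs(w[1]),abs(w[0]))))
```

```text
pos [ 0.5786 -0.2438  0.2778] along,up [0.117  0.1929] lid deg by height 56.98766642967913 ft [  5.8  -4.2 -11.2] w 0.0071332150194214124
60 [ 0.0001 -0.002  -0.0063]
side 59.151688
top 59.04058
```

>>> {"name": "jog_arm", "arguments": {"increments": [{"x": 0, "y": 0, "z": 0, "ax": 0, "ay": 0, "az": 0, "jaw": 0.0}, {"x": 0, "y": 0, "z": 0, "ax": 0, "ay": 0, "az": 0, "jaw": 0.0}, {"x": 0, "y": 0, "z": 0, "ax": 0, "ay": 0, "az": 0, "jaw": 0.0}, {"x": 0, "y": 0, "z": 0, "ax": 0, "ay": 0, "az": 0, "jaw": 0.0}, {"x": 0, "y": 0, "z": 0, "ax": 0, "ay": 0, "az": 0, "jaw": 0.0}]}}

```text
t: 15.48
position: [0.5786, -0.2438, 0.2778]
tcp_rot: [[-0.259, 0.966, -0.002], [0.966, 0.259, -0.0], [0.0, -0.002, -1.0]]
ft_force: [5.5, -5.4, -11.2]
gripper_width: 0.085
gripper_force: 30.6
```

It is steady, with the lid at about 59° and the muffs hanging, so I'll hand in.

```bash
python3 -c "
from bench import finish_job
print(finish_job())"
```

```text
the job is handed in; nothing more can be done
None
```

The ear defenders hang on the rail by the crown pad with a cup on each side, and the gripper holds the lid steady at about 59°; I handed the job in at about 15.5 s, no verdict was returned, and the ox, the round blank and the pencil pot look unmoved in the pictures.

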